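# Start the vial shaker in the right order

## Task

Start up the vial shaker: first press down the raised end of the rocker on the shaker so that it tips fully over, then on the separate control box push the square key down until it stays in, and last press the large round button all the way in and let it come back up. Keep to that order, do not press the small round button, and leave the vials and the other loose things standing where they are; nothing is to be picked up.

Things in the scene. Friction and masses are not known exactly. Their poses are not given: they have to be found in the camera images.
- shaker: Vial shaker, a white plastic housing 180 mm deep (its x), 130 mm wide (its y) and 42 mm high, fixed to the bench. Origin: centre of its underside, on the bench top; x points from its front edge to its back, z up. The front deck carries a large rocker in a black bezel; behind it a platform with a grey four-well block (top 70 mm above the bench) holds two vials whose tops are 106 mm above the bench. It may stand left or right, turned up to 0.4 rad.
- rocker (a joint): Tilt of the rocker (rad): 0 = off as found, its end on the shaker's -y side (seen from the front: the right-hand end) stands up; 0.30 = tipped fully over, that end down. It stays where it is left (friction only, about 2 N at the raised end). The rocker is 57 mm long along the shaker's y, 28 mm wide, its pivot 50 mm in front of the shaker's origin (x = -0.050, y = 0) and 54 mm above the bench.
- rocker_raised_end (a point): Point on top of the rocker half to be pressed, 18 mm from the pivot, in the middle of that half, which bears a short moulded line near its end; moves with the rocker, about 59 mm above the bench at the start and going down about 5 mm over the full swing.
- control: Control box, white plastic, 124 mm deep (its x), 156 mm wide (its y), 36 mm high, fixed to the bench. Origin: centre of its underside; x points from front to back, z up. In the front row on top: the square key (left, +y) and the large round button (right, -y), 90 mm apart; behind them in the middle the small round button. It may stand left or right, turned up to 0.4 rad.
- square_key (a joint): Travel of the square key (m): 0 = up, 0.006 = fully down. Friction only (about 3 N): it stays where it is pushed.
- square_key_top (a point): Centre of the top of the square key (26 x 26 mm), 47 mm above the bench when up; moves with it. The black frame round it is 2 mm high, so the key stands 3 mm clear of it when fully down.
- large_button (a joint): Travel of the large round button (m): 0 = up, 0.006 = fully in. A spring brings it back up; it takes 2 N to start and 5 N to go fully in.
- large_button_top (a point): Centre of the top of the large round button (38 mm across), 47 mm above the bench when up; moves with it.
- small_button (a joint): Travel of the small round button (m): 0 = up, 0.006 = fully in, same spring. Not to be pressed.
- small_button_top (a point): Centre of the top of the small round button (16 mm across), 47 mm above the bench when up.
- vial_1: Capped vial, 22 mm across, 52 mm high, standing loose in the shaker's front left well, 71 mm behind the rocker; origin at the centre of its underside. Bystander.
- vial_2: Capped vial, 22 mm across, 52 mm high, standing loose in the shaker's front right well, 71 mm behind the rocker; origin at the centre of its underside. Bystander.
- objective_case: Clear round case with a black lid, 44 mm across, 68 mm high, standing loose in front of the green vice, between the two units; origin at the centre of its underside. Bystander.
- petri_dish: Clear flat dish, 58 mm across, 15 mm high, lying loose behind the green vice, between the two units; origin at the centre of its underside. Bystander.

How it is judged:
By the outcome, as a careful person would: the job done as asked, in the order asked, and still so for the second after the job is handed in, with the robot touching nothing.
It also fails if it takes over 54 s, if anything falls off the work surface, if the arm or the gripper's body presses on something with over 40 N, if the wrist force passes 120 N, or if a joint passes its speed limit or range.

## Robot

A 6-joint arm with a two-finger parallel gripper is mounted at the origin on a cart in front of the work surface, level with it; the furniture and walls round the work are solid. World frame = base frame: x ahead of the robot, y to its left, z up, the work surface at z = 0. Lengths are in m, angles in degrees, forces in N, time in s.
With the tool pointing down it reaches from about 0.325 to 0.925 m from the base axis. Payload 3.1 kg.
Tool frame: the origin (TCP) lies at the very end of the fingers, on their centre line; the grasp point (between the pads) lies manip.hold_point_z behind it (manip.hold_point_z is the distance from the TCP to the grasp point, in m); y points along the fingers, x is the direction in which the jaws open and shut, and the axes are right-handed (so a half turn about y gives the same grasp; the last joint's range is limited). The gripper opens to 85 mm and grips with 20 to 120 N. Pads are 22 mm wide; open, the fingers measure 114 mm over their backs; the gripper's body (76 mm by 85 mm) begins 54 mm behind the grasp point. The pads swing forward as they close: fully open they stand 13 mm farther back than shut.
Start: joints at [63.816, 12.427, 92.441, -0, 75.132, -6.429], TCP at [0.211, 0.588, 0.231] pointing down, gripper open.
Joint ranges: [-157.48, 157.48], [-44.54, 120.13], [17.64, 146.25], [-64.5, 244.5], [7.68, 150.69], [-147.95, 147.95]. Speed limits (degrees/s): [159.86, 159.86, 180, 180, 180, 180].

## Interface

Orientations are given as [roll, pitch, yaw] about the fixed x, y, z axes, in that order (R = Rz(yaw) Ry(pitch) Rx(roll)).
In Python, from plant import manip gives the robot as it stands.
- The arm moves only by the tool jog_arm, never from a script. Its argument "rows" is a list of rows, each a list of 7 numbers: the finger opening in cm, from 0 to 8.54, then the shift along the world's x, y, z in cm, then the turn, a rotation vector about the world's x, y, z in degrees. In form: [[jaw, dx, dy, dz, rx, ry, rz], ...]. A call has 1 to 20 rows; each row shifts and turns the pose as measured when the row begins; what a row does not reach is not made up. A row lasts 1/12 s, in which the tool goes at most 41.7 mm and 7.16 degrees, less where a joint would pass 70% of its speed; a pose out of reach is approached as far as the arm can. A call with a gripper value outside its range is refused whole. The fingers move at their own pace and stop on an object; the grip force is fixed at half the most. Time passes only in rows, so rows that do not move let the fingers close. It gives the time, the measured TCP pose, the force and the opening at its end, in the units of the state.
- manip.state(): the state, without advancing time (a new reading comes with each control period).
- manip.grab_frame(name): name is "scene" or "side" or "wrist"; returns a dict with "color" (480x640x3 uint8, blue, green, red), "fov_y" (degrees; the focal length in pixels is half the picture's height over the tangent of half this angle, whatever the lens; pixels are square), "cx", "cy" (the principal point, pixels), "camera_from_world" (4x4, takes a point from world to camera coordinates); the wrist camera has in their place "tool_from_camera" (4x4, takes a point from camera to tool coordinates, whose origin is the TCP and whose axes are the tool frame's). Camera axes: x right, y down, z forward; pixel columns grow to the right and rows downward; lengths in m; the calibration is good to about 2 mm. The wrist camera is an equidistant fisheye: a pixel r from the principal point sees the ray r / f radians off the axis. A picture is of the moment at which its call begins: read the wrist's pose just before it. There is no depth.
- manip.close_job(): hands the job in, once; it reports no verdict.
Trained networks look in the newest picture that a camera, given by its name, has taken for a name from the list of things; names that differ only in an ending like _2 or _b are one class to them, and where a whole thing is asked for, a point or a joint stands for the part that bears it (a point fixed in the world has none). Each returns a list of dicts, best first, with "p" (0 to 1); they miss things now and then, are a little off and sometimes report something else, mostly with a low value. They report only what shows in the picture. A call takes as long as a camera call.
- manip.masks_of(camera, query): "mask" (480x640 bool, what is visible of it) and "xy" ([column, row] in pixels, amid what is visible of it).
The state is a dict: "clock": time; "q": joint angles; "qd": joint speeds; "joint_efforts": joint torques, N m; "position": TCP position; "ee_rot": TCP orientation; "contact_force": force on the tool from outside, world axes, zero at the start; "wrist_torque": the same for the moment, N m; "gripper_width": finger opening in m.
Only numpy, scipy, OpenCV 4.12 (cv2) and the standard library are available. Lean on these libraries where they do the work, as an engineer would, in place of code of your own. Each camera call takes 0.05 s, during which the arm holds its last target. There are 200 camera calls.

## Working session

There is one attempt and no reset: what is moved stays moved. The work goes in short steps, Python scripts to look and compute and a tool call to move; the robot and the scene stay as the last step left them, time stands still between calls to the robot, and variables do not carry over. Pictures are saved under pics/ and viewed, about 8 in all and at most 12, crops included, and the job is handed in when it is done.

Besides the shell and the picture viewer there is one more tool, called after ">>>" by a JSON object that holds its "fn" and its "kwargs". jog_arm: Moves the arm, as the interface text tells. Its arguments: {"type":"object","properties":{"rows":{"type":"array"}},"required":["rows"]}

```bash
mkdir -p pics
cat > h.py <<'E'
import numpy as np, cv2
from plant import manip
def ray(fr,xy):
    f=240/np.tan(np.radians(fr["fov_y"])/2); T=np.array(fr["camera_from_world"])
    d=np.array([(xy[0]-fr["cx"])/f,(xy[1]-fr["cy"])/f,1.]); R=T[:3,:3]
    return -R.T@T[:3,3], R.T@d
def atz(fr,xy,z):
    o,d=ray(fr,xy); return o+d*(z-o[2])/d[2]
def proj(fr,P):
    f=240/np.tan(np.radians(fr["fov_y"])/2); T=np.array(fr["camera_from_world"])
    c=T[:3,:3]@P+T[:3,3]; return np.array([fr["cx"]+f*c[0]/c[2],fr["cy"]+f*c[1]/c[2]])
E
python3 - <<'E'
from h import *
print(manip.state()); print(manip.hold_point_z)
H={'rocker_raised_end':.057,'rocker':.057,'square_key_top':.047,'large_button_top':.047,'small_button_top':.047,'objective_case':.034,'vial_1':.08,'shaker':.03,'control':.03}
for c in("scene","side"):
    fr=manip.grab_frame(c); cv2.imwrite(f"pics/{c}.png",fr["color"])
    for n,z in H.items():
        for r in manip.masks_of(c,n)[:2]: print(c,n,round(r["p"],2),np.round(r["xy"]),atz(fr,r["xy"],z).round(3),r["mask"].sum())
E
```

```text
{'clock': 0.0, 'q': array([ 6.38166333e+01,  1.24785249e+01,  9.25322537e+01, -4.00177498e-04,
        7.51312617e+01, -6.42937199e+00]), 'qd': array([ 0.05494393,  0.02563374,  0.04482323, -0.06547495,  0.0448889 ,
        0.01401445]), 'joint_efforts': array([-4.40256517e-04, -3.96849704e+01, -3.03846574e+01, -2.16052122e-04,
        9.76893003e-03, -1.20145745e-05]), 'position': array([0.21085294, 0.5874612 , 0.22991474]), 'ee_rot': array([-89.98447862,   0.14119026,  70.24612755]), 'contact_force': array([-0.68563146, -1.04382641, -0.70959339]), 'wrist_torque': array([ 0.0128883 , -0.01237386,  0.05844642]), 'gripper_width': 0.08567670162695927}
0.0187
scene rocker_raised_end 0.8 [362. 317.] [ 0.422 -0.209  0.057] 488
scene rocker 0.71 [358. 316.] [ 0.419 -0.201  0.057] 503
scene rocker 0.21 [353. 250.] [ 0.568 -0.073  0.057] 441
scene square_key_top 0.48 [215. 214.] [0.49  0.267 0.047] 110
scene large_button_top 0.48 [237. 231.] [0.474 0.172 0.047] 179
scene objective_case 0.89 [302. 272.] [ 0.47  -0.025  0.034] 823
scene vial_1 0.84 [396. 284.] [ 0.505 -0.216  0.08 ] 318
scene 
[... 190 characters left out ...]
62 [275. 292.] [ 0.42  -0.204  0.057] 229
side rocker_raised_end 0.27 [280. 262.] [ 0.451 -0.072  0.057] 643
side rocker 0.63 [272. 297.] [ 0.412 -0.221  0.057] 225
side square_key_top 0.61 [277. 218.] [0.492 0.227 0.047] 62
side square_key_top 0.61 [300. 303.] [ 0.461 -0.237  0.047] 4763
side large_button_top 0.44 [274. 227.] [0.474 0.167 0.047] 109
side objective_case 0.76 [280. 262.] [ 0.459 -0.021  0.034] 722
side objective_case 0.48 [273. 227.] [0.479 0.203 0.034] 102
side vial_1 0.67 [315. 276.] [ 0.497 -0.198  0.08 ] 282
side vial_1 0.62 [303. 264.] [ 0.487 -0.139  0.08 ] 136
side shaker 0.7 [300. 305.] [ 0.465 -0.213  0.03 ] 4752
side control 0.95 [280. 232.] [0.492 0.176 0.03 ] 1590
```

View pics/scene.png

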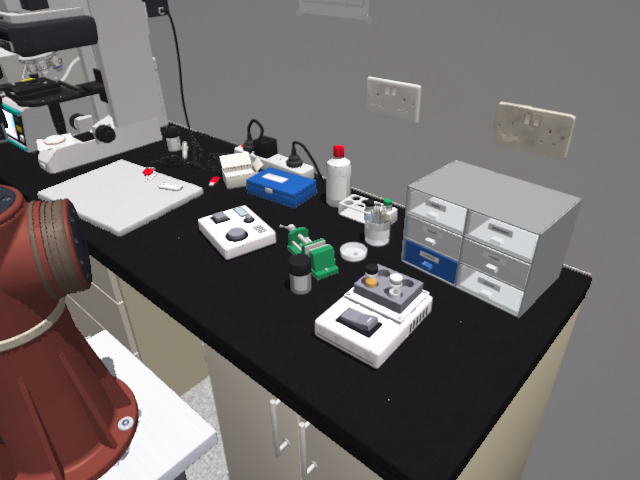

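View pics/side.png

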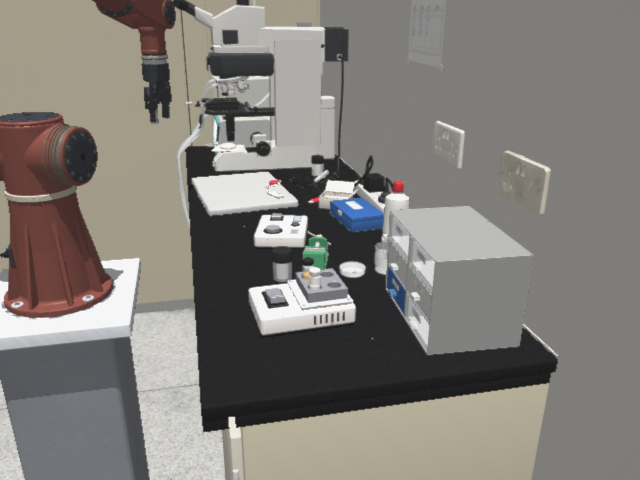

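>>> {"fn": "jog_arm", "kwargs": {"rows": [[0,1.7,-3.4,0,0,0,-6],[0,1.7,-3.4,0,0,0,-6],[0,1.7,-3.4,0,0,0,-6],[0,1.7,-3.4,0,0,0,-6],[0,1.7,-3.4,0,0,0,-6],[0,1.7,-3.4,0,0,0,-6],[0,1.7,-3.4,0,0,0,-6],[0,1.7,-3.4,0,0,0,-6],[0,1.7,-3.4,0,0,0,-6],[0,1.7,-3.4,0,0,0,-6],[0,1.7,-3.4,0,0,0,-6],[0,0,0,0,0,0,-4],[0,0,0,0,0,0,0]]}}

```text
clock: 2.08
position: [0.4031, 0.198, 0.2334]
ee_rot: [-90.0, -0.8, -3.0]
contact_force: [-0.2, 0.2, 0.8]
gripper_width: -0.0002
```

```bash
cat >> h.py <<'E'
from scipy.spatial.transform import Rotation as Ro
def wgrab():
    s=manip.state(); fr=manip.grab_frame("wrist")
    T=np.eye(4); T[:3,:3]=Ro.from_euler("xyz",s["ee_rot"],degrees=True).as_matrix(); T[:3,3]=s["position"]
    fr["W"]=T@np.array(fr["tool_from_camera"]); return s,fr
def watz(fr,xy,z):
    f=240/np.tan(np.radians(fr["fov_y"])/2); u=np.array([xy[0]-fr["cx"],xy[1]-fr["cy"]]); r=np.hypot(*u)+1e-9; t=r/f
    d=fr["W"][:3,:3]@np.array([np.sin(t)*u[0]/r,np.sin(t)*u[1]/r,np.cos(t)]); o=fr["W"][:3,3]
    return o+d*(z-o[2])/d[2]
def look(name,H):
    s,fr=wgrab(); cv2.imwrite(f"pics/{name}.png",fr["color"])
    print(s["clock"],s["position"].round(4),s["ee_rot"].round(1),s["contact_force"].round(1),"cam",fr["W"][:3,3].round(3),fr["W"][:3,2].round(2))
    for n,z in H.items():
        for r in manip.masks_of("wrist",n)[:2]: print(n,round(r["p"],2),np.round(r["xy"],1),watz(fr,r["xy"],z).round(4),r["mask"].sum())
    return s,fr
E
python3 -c "
from h import *
look('w1',{'square_key_top':.047,'large_button_top':.047,'small_button_top':.047,'control':.036})"
```

```text
2.0833 [0.4031 0.198  0.2334] [-90.   -0.8  -3. ] [-0.2  0.2  0.8] cam [0.405 0.272 0.377] [-0.   -0.29 -0.96]
square_key_top 0.77 [412.8 131.9] [0.4958 0.2633 0.047 ] 815
large_button_top 0.89 [390.8 226.2] [0.4741 0.1763 0.047 ] 1286
small_button_top 0.74 [491.5 358. ] [0.6038 0.0074 0.047 ] 900
small_button_top 0.56 [451.4 194.9] [0.5339 0.204  0.047 ] 220
control 0.63 [410.8 181.1] [0.4962 0.2164 0.036 ] 19346
```

View pics/w1.png

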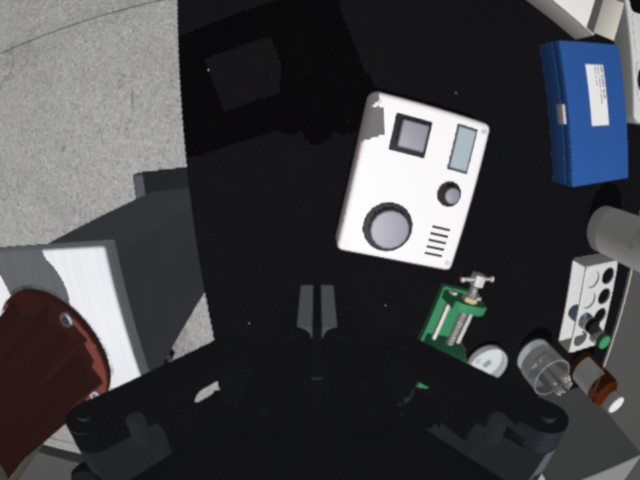

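>>> {"fn": "jog_arm", "kwargs": {"rows": [[0,-0.4,-3.8,0,0,0,0],[0,-0.4,-3.8,0,0,0,0],[0,-0.4,-3.8,0,0,0,0],[0,-0.4,-3.8,0,0,0,0],[0,-0.4,-3.8,0,0,0,0],[0,-0.4,-3.8,0,0,0,0],[0,-0.4,-3.8,0,0,0,0],[0,-0.4,-3.8,0,0,0,0],[0,-0.4,-3.8,0,0,0,0],[0,-0.4,-3.8,0,0,0,0],[0,-0.4,-3.8,0,0,0,0],[0,0,0,0,0,0,0]]}}

```text
clock: 3.33
position: [0.3547, -0.2187, 0.2355]
ee_rot: [-90.0, -1.2, 0.7]
contact_force: [-0.2, -0.4, 1.0]
gripper_width: -0.0001
```

```bash
python3 -c "
from h import *
s,fr=look('w2',{'rocker_raised_end':.057,'rocker':.057,'vial_1':.08,'shaker':.042})
cv2.imwrite('pics/w2c.png',cv2.resize(fr['color'][60:360,220:620],(800,600),interpolation=2))"
```

```text
3.3333 [ 0.3547 -0.2187  0.2355] [-90.   -1.2   0.7] [-0.2 -0.4  1. ] cam [ 0.351 -0.145  0.379] [ 0.02 -0.29 -0.96]
rocker_raised_end 0.87 [382.6 191.3] [ 0.4171 -0.2017  0.057 ] 1960
rocker 0.73 [382.3 190.9] [ 0.4168 -0.2014  0.057 ] 1933
vial_1 0.91 [475.1 167.3] [ 0.4944 -0.1738  0.08  ] 931
vial_1 0.73 [470.6 224.9] [ 0.4957 -0.2254  0.08  ] 916
shaker 0.73 [418.7 185.6] [ 0.4551 -0.198   0.042 ] 21344
```

View pics/w2c.png

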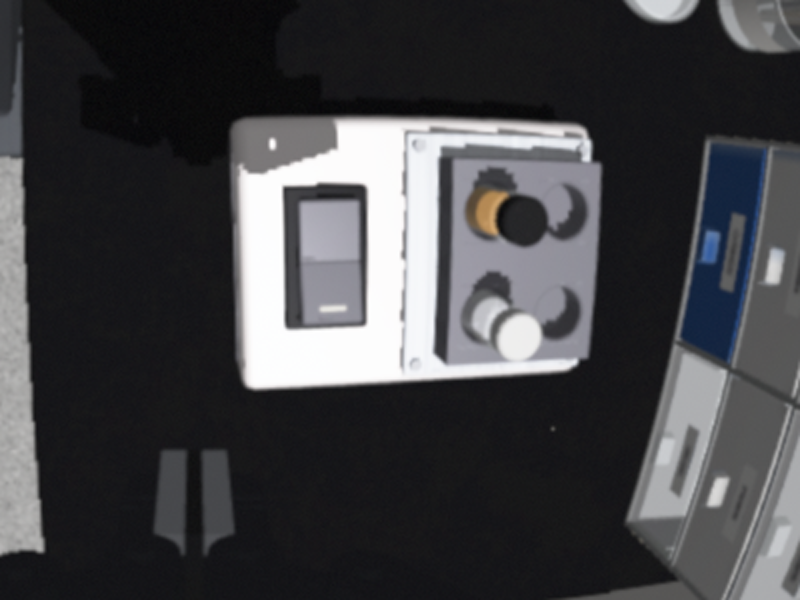

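```bash
python3 -c "
from h import *
s,fr=wgrab()
for n,p in dict(half=(386.5,206.5),line=(386.5,214),ridge=(385,191),top=(384.5,160.5),bot=(386.5,222)).items(): print(n,watz(fr,p,.057).round(4))
M=manip.masks_of('wrist','rocker')[0]['mask']; print(cv2.minAreaRect(cv2.findNonZero(M.astype('uint8'))))
"
```

```text
half [ 0.4216 -0.2073  0.057 ]
line [ 0.422  -0.2142  0.057 ]
ridge [ 0.4193 -0.1932  0.057 ]
top [ 0.4174 -0.1661  0.057 ]
bot [ 0.4225 -0.2217  0.057 ]
((383.2390441894531, 199.01730346679688), (62.57474899291992, 32.42344665527344), 88.69805145263672)
```

```bash
python3 -c "
from h import *
s,fr=look('w3',{'rocker_raised_end':.056,'vial_1':.08})
print(s['qd'].round(2))
r=cv2.minAreaRect(cv2.findNonZero(manip.masks_of('wrist','rocker')[0]['mask'].astype('uint8')))
for p in cv2.boxPoints(r): print(p,watz(fr,p,.056).round(4))
"
```

```text
3.6833 [ 0.3552 -0.212   0.2346] [-89.8  -1.2   1.1] [0.3 1.5 0.4] cam [ 0.351 -0.139  0.378] [ 0.03 -0.29 -0.96]
rocker_raised_end 0.93 [381.8 199.5] [ 0.4172 -0.2013  0.056 ] 1932
vial_1 0.8 [471.7 178.8] [ 0.4918 -0.1756  0.08  ] 948
vial_1 0.56 [469.8 230.7] [ 0.4957 -0.2222  0.08  ] 923
[-0.28 -0.11 -0.12 -0.13 -0.06 -0.01]
[368. 168.] [ 0.4033 -0.1734  0.056 ]
[399. 168.] [ 0.4312 -0.1723  0.056 ]
[399. 230.] [ 0.4353 -0.2294  0.056 ]
[368. 230.] [ 0.4061 -0.2299  0.056 ]
```

>>> {"fn": "jog_arm", "kwargs": {"rows": [[0,1.6,-0.2,-2.6,0,1,0],[0,1.6,-0.2,-2.6,0,0,0],[0,1.6,-0.2,-2.6,0,0,0],[0,1.6,-0.2,-2.6,0,0,0],[0,0,0,-2.6,0,0,0],[0,0,0,-1.5,0,0,0],[0,0,0,0,0,0,0],[0,0,0,0,0,0,0]]}}

```text
clock: 4.55
position: [0.4259, -0.2205, 0.0891]
ee_rot: [-90.3, -0.8, 1.4]
contact_force: [0.4, -0.6, 0.5]
gripper_width: 0.0003
```

```bash
python3 -c "
from h import *
s,fr=look('w4',{'rocker':.056})
cv2.imwrite('pics/w4c.png',cv2.resize(fr['color'][120:420,170:570],(800,600),interpolation=2))"
```

```text
4.55 [ 0.4259 -0.2205  0.0891] [-90.3  -0.8   1.4] [ 0.4 -0.6  0.5] cam [ 0.422 -0.146  0.232] [ 0.02 -0.3  -0.95]
rocker 0.72 [301.1 233.5] [ 0.4183 -0.1999  0.056 ] 6104
```

View pics/w4c.png

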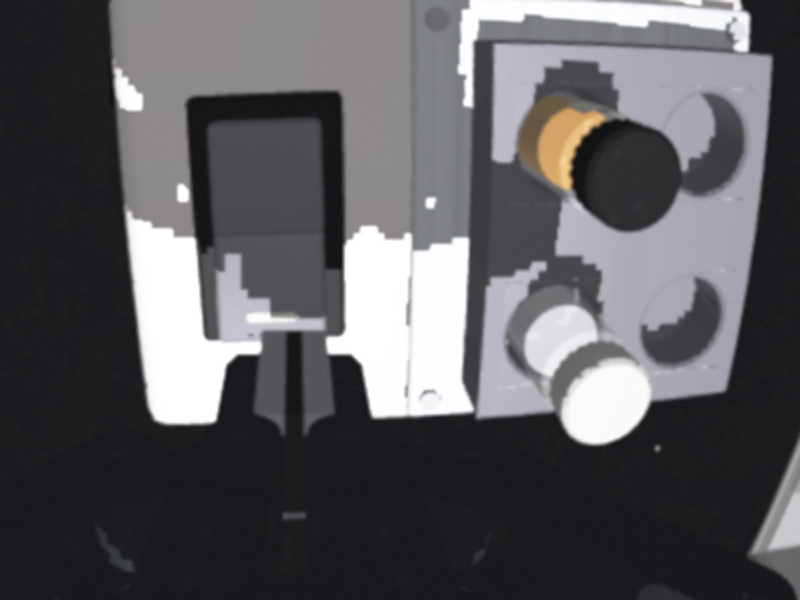

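>>> {"fn": "jog_arm", "kwargs": {"rows": [[0,-0.7,0,-1.5,0,0,0],[0,0,0,-1.0,0,0,0],[0,0,0,0,0,0,0],[0,0,0,0,0,0,0]]}}

```text
clock: 4.98
position: [0.4235, -0.2242, 0.0708]
ee_rot: [-90.8, -1.4, 1.3]
contact_force: [-0.6, -0.4, 0.7]
gripper_width: 0.0003
```

>>> {"fn": "jog_arm", "kwargs": {"rows": [[0,-0.4,0.2,-0.5,0.5,1,0],[0,-0.2,0.1,-0.5,0,0,0],[0,0,0,-0.4,0,0,0],[0,0,0,-0.4,0,0,0]]}}

```text
clock: 5.32
position: [0.4201, -0.2234, 0.0557]
ee_rot: [-90.6, -0.7, 1.3]
contact_force: [-1.3, 0.2, 1.3]
gripper_width: -0.0004
```

>>> {"fn": "jog_arm", "kwargs": {"rows": [[0,0,0.1,-0.3,0,0,0],[0,0,0,-0.3,0,0,0]]}}

```text
clock: 5.48
position: [0.4204, -0.2234, 0.0525]
ee_rot: [-90.6, -0.6, 1.4]
contact_force: [-11.0, 8.2, 42.3]
gripper_width: 0.0001
```

>>> {"fn": "jog_arm", "kwargs": {"rows": [[0,0,0,1,0,0,0],[0,0,0,3,0,0,0],[0,0,0,4,0,0,0],[0,-1.5,-1,4,0,0,0],[0,-1.5,-1,3,0,0,0],[0,0,0,0,0,0,0],[0,0,0,0,0,0,0],[0,0,0,0,0,0,0]]}}

```text
clock: 6.15
position: [0.3889, -0.2417, 0.2073]
ee_rot: [-90.4, -0.5, 1.4]
contact_force: [0.0, 0.4, 0.6]
gripper_width: -0.0003
```

```bash
python3 -c "
from h import *
s,fr=look('w5',{'rocker':.056,'vial_1':.08})
cv2.imwrite('pics/w5c.png',cv2.resize(fr['color'][80:380,220:620],(800,600),interpolation=2))"
```

```text
6.15 [ 0.3889 -0.2417  0.2073] [-90.4  -0.5   1.4] [0.  0.4 0.6] cam [ 0.386 -0.167  0.35 ] [ 0.02 -0.3  -0.95]
rocker 0.84 [351.9 164.6] [ 0.4174 -0.1994  0.056 ] 2414
rocker 0.53 [397.7 163.9] [ 0.4546 -0.1972  0.056 ] 27100
vial_1 0.93 [452.6 203.8] [ 0.4958 -0.2232  0.08  ] 1139
vial_1 0.74 [454.8 140. ] [ 0.4929 -0.1736  0.08  ] 1124
```

View pics/w5c.png

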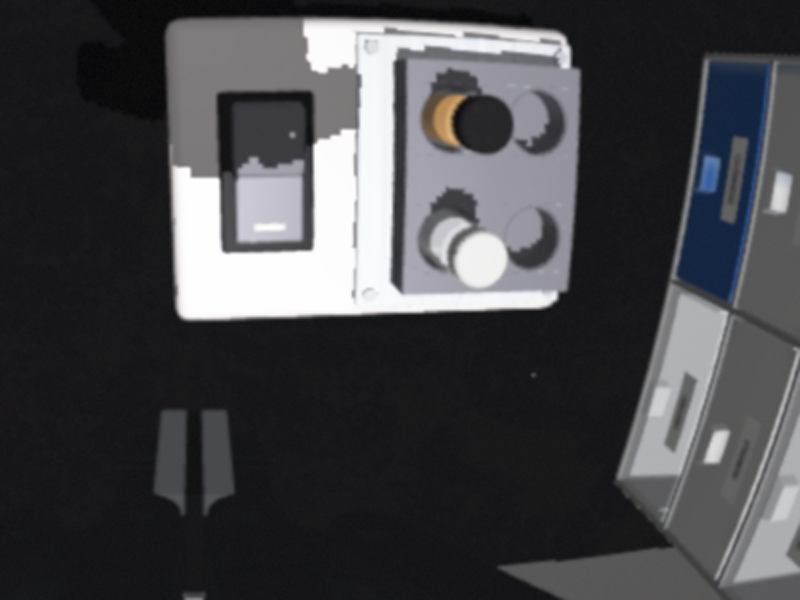

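```bash
python3 -c "
from h import *
a=cv2.imread('pics/scene.png'); b=manip.grab_frame('scene')['color']
c=cv2.imread('pics/side.png'); d=manip.grab_frame('side')['color']
f=lambda i,x,y:cv2.resize(i[y-25:y+25,x-33:x+33],(396,300),interpolation=2)
cv2.imwrite('pics/cmp.png',np.vstack([np.hstack([f(a,358,318),f(b,358,318)]),np.hstack([f(c,275,298),f(d,275,298)])]))"
```

```text
(no output)
```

View pics/cmp.png

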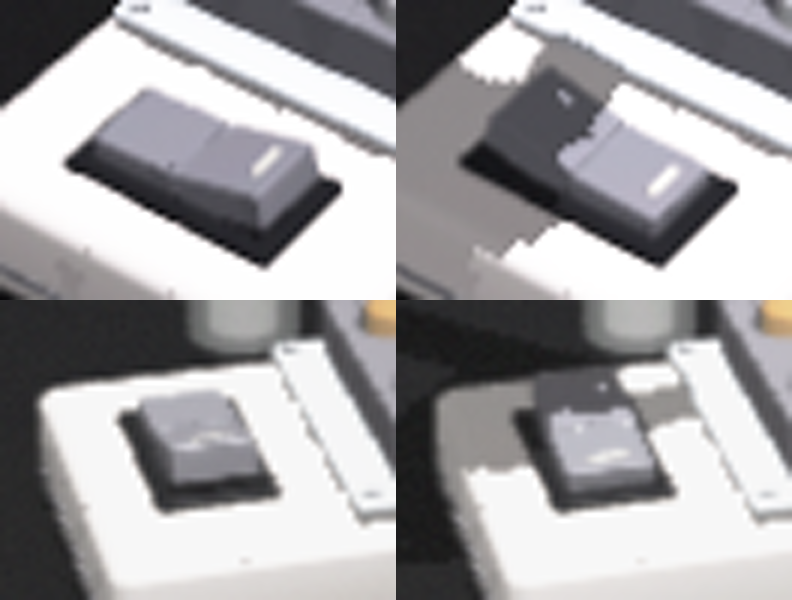

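>>> {"fn": "jog_arm", "kwargs": {"rows": [[0,0.8,3.9,0.1,0,0,0],[0,0.8,3.9,0.1,0,0,0],[0,0.8,3.9,0.1,0,0,0],[0,0.8,3.9,0,0,0,0],[0,0.8,3.9,0,0,0,0],[0,0.8,3.9,0,0,0,0],[0,0.8,3.9,0,0,0,0],[0,0.8,3.9,0,0,0,0],[0,0.8,3.9,0,0,0,0],[0,0.8,3.9,0,0,0,0],[0,0.8,3.9,0,0,0,0],[0,0.8,3.9,0,0,0,0],[0,0.8,3.9,0,0,0,0],[0,0,0,0,0,0,0],[0,0,0,0,0,0,0]]}}

```text
clock: 7.65
position: [0.4822, 0.2919, 0.1897]
ee_rot: [-90.3, 1.2, 1.4]
contact_force: [0.9, -0.9, 0.0]
gripper_width: 0.0
```

```bash
python3 -c "
from h import *
look('w6',{'square_key_top':.046,'large_button_top':.046})"
```

```text
7.65 [0.4822 0.2919 0.1897] [-90.3   1.2   1.4] [ 0.9 -0.9  0. ] cam [0.484 0.366 0.332] [-0.01 -0.3  -0.95]
square_key_top 0.57 [336.8 253.2] [0.4965 0.2626 0.046 ] 1001
large_button_top 0.47 [337.1 253.6] [0.4968 0.2623 0.046 ] 1061
```

>>> {"fn": "jog_arm", "kwargs": {"rows": [[0,0.7,-1.4,-2,0,0,-5],[0,0.6,-1.4,-2,0,0,-5],[0,0,0,-2.5,0,-1,-5],[0,0,0,-2.5,0,0,0],[0,0,0,-1.5,0,0,0],[0,0,0,0,0,0,0],[0,0,0,0,0,0,0]]}}

```text
clock: 8.38
position: [0.4971, 0.2495, 0.0849]
ee_rot: [-90.1, -0.2, -15.4]
contact_force: [0.3, 0.4, 0.2]
gripper_width: -0.0001
```

>>> {"fn": "jog_arm", "kwargs": {"rows": [[0,-0.1,0.7,-1,0,0,0],[0,0,0.5,-1,0,0,0],[0,0,0.2,-0.5,0,0,0],[0,0,0,0,0,0,0]]}}

```text
clock: 8.72
position: [0.4988, 0.2637, 0.0618]
ee_rot: [-89.8, -0.5, -15.6]
contact_force: [-1.0, 0.5, 0.0]
gripper_width: 0.0002
```

>>> {"fn": "jog_arm", "kwargs": {"rows": [[0,-0.2,0,-0.5,0,0,0],[0,-0.1,0,-0.5,0,0,0],[0,0,0,-0.4,0,0,0],[0,0,0,-0.3,0,0,0]]}}

```text
clock: 9.05
position: [0.4972, 0.2655, 0.0454]
ee_rot: [-89.7, -0.7, -15.5]
contact_force: [-1.3, -1.4, 2.4]
gripper_width: -0.0001
```

>>> {"fn": "jog_arm", "kwargs": {"rows": [[0,0,-0.1,-0.3,0,0,0],[0,0,-0.1,-0.2,0,0,0]]}}

```text
clock: 9.22
position: [0.4975, 0.2648, 0.041]
ee_rot: [-89.6, -0.7, -15.5]
contact_force: [-5.5, 2.1, 18.1]
gripper_width: 0.0001
```

>>> {"fn": "jog_arm", "kwargs": {"rows": [[0,0,0,-0.1,0,0,0]]}}

```text
clock: 9.3
position: [0.4975, 0.2649, 0.041]
ee_rot: [-89.6, -0.6, -15.5]
contact_force: [-5.5, -2.2, 12.6]
gripper_width: 0.0002
```

Down hard against its stop. Lift and go over to the large button (0.474, 0.176).

>>> {"fn": "jog_arm", "kwargs": {"rows": [[0,0,0,0.8,0,0,0],[0,0,0,2,0,0,0],[0,-0.2,0,2,0,0,0],[0,-0.7,0,2.5,0,0,0],[0,-0.7,0,2.5,0,0,0],[0,-0.7,0,2.5,0,0,0],[0,0,0,0,0,0,0],[0,0,0,0,0,0,0],[0,0,0,0,0,0,0]]}}

```text
clock: 10.05
position: [0.4731, 0.2621, 0.1693]
ee_rot: [-89.7, -0.7, -15.5]
contact_force: [0.8, 0.3, -0.1]
gripper_width: 0.0
```

```bash
python3 -c "
from h import *
s,fr=look('w7',{'square_key_top':.041,'large_button_top':.047})
a=cv2.imread('pics/scene.png'); b=manip.grab_frame('scene')['color']
f=lambda i,x,y:cv2.resize(i[y-30:y+30,x-40:x+40],(400,300),interpolation=2)
cv2.imwrite('pics/cmp2.png',np.vstack([np.hstack([f(a,230,225),f(b,230,225)]),cv2.resize(fr['color'],(800,600))[150:450]]))"
```

```text
10.05 [0.4731 0.2621 0.1693] [-89.7  -0.7 -15.5] [ 0.8  0.3 -0.1] cam [0.491 0.333 0.313] [-0.06 -0.28 -0.96]
square_key_top 0.68 [344.6 216.4] [0.4972 0.2622 0.041 ] 1122
large_button_top 0.67 [357.9 317.5] [0.487  0.1785 0.047 ] 201
```

View pics/cmp2.png

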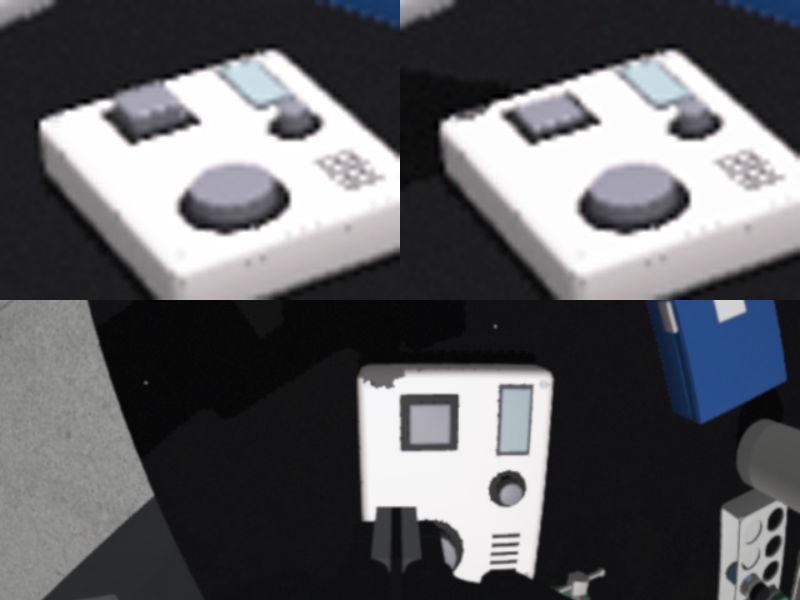

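>>> {"fn": "jog_arm", "kwargs": {"rows": [[0,0,-3,0,0,0,0],[0,0,-3,-1,0,0,0],[0,0,-2.2,-2,0,0,0],[0,0,0,-2.5,0,0,0],[0,0,0,-2.5,0,0,0],[0,0,0,-1,0,0,0],[0,0,0,0,0,0,0],[0,0,0,0,0,0,0]]}}

```text
clock: 10.92
position: [0.4688, 0.1754, 0.0682]
ee_rot: [-90.1, -0.1, -15.5]
contact_force: [0.1, -0.2, 0.4]
gripper_width: 0.0002
```

>>> {"fn": "jog_arm", "kwargs": {"rows": [[0,0.4,0,-0.6,0,0,0],[0,0.1,0,-0.6,0,0,0],[0,0,0,-0.4,0,0,0],[0,0,0,-0.3,0,0,0],[0,0,0,-0.2,0,0,0]]}}

```text
clock: 11.33
position: [0.4782, 0.1775, 0.0494]
ee_rot: [-89.9, -0.4, -15.4]
contact_force: [-0.7, 0.1, -1.0]
gripper_width: -0.0
```

>>> {"fn": "jog_arm", "kwargs": {"rows": [[0,-0.3,0,-0.4,0,0,0],[0,0,0,-0.3,0,0,0],[0,0,0,-0.3,0,0,0]]}}

```text
clock: 11.58
position: [0.4765, 0.1779, 0.0408]
ee_rot: [-89.9, -0.6, -15.3]
contact_force: [-3.5, -1.8, 20.4]
gripper_width: 0.0001
```

>>> {"fn": "jog_arm", "kwargs": {"rows": [[0,0,0,-0.1,0,0,0]]}}

```text
clock: 11.67
position: [0.4766, 0.1779, 0.0409]
ee_rot: [-89.9, -0.5, -15.3]
contact_force: [-4.5, -2.2, 12.9]
gripper_width: -0.0002
```

>>> {"fn": "jog_arm", "kwargs": {"rows": [[0,0,0,0.8,0,0,0],[0,0,0,2,0,0,0],[0,0,0,3,0,0,0],[0,-0.5,0.5,3,0,0,0],[0,-2,2,3,0,0,0],[0,-2,2,3,0,0,0],[0,-2,2,2,0,0,0],[0,0,0,0,0,0,0],[0,0,0,0,0,0,0],[0,0,0,0,0,0,0],[0,0,0,0,0,0,0]]}}

```text
clock: 12.58
position: [0.4072, 0.2445, 0.2157]
ee_rot: [-89.7, -0.6, -15.4]
contact_force: [0.2, 0.3, -0.2]
gripper_width: -0.0
```

```bash
python3 -c "
from h import *
b=manip.grab_frame('scene')['color']; cv2.imwrite('pics/end.png',b)
f=lambda x,y:cv2.resize(b[y-40:y+40,x-53:x+53],(400,300),interpolation=2)
cv2.imwrite('pics/cmp3.png',np.hstack([f(230,225),f(365,300)])); print(manip.state()['clock'])"
```

```text
12.6333
```

View pics/cmp3.png

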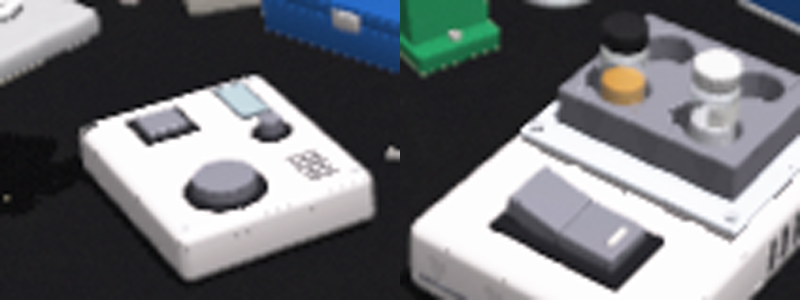

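The last view shows the rocker tipped, the key down, the large button back up and the vials standing.

```bash
python3 -c "
from plant import manip
print(manip.close_job())"
```

```text
the job is handed in; nothing more can be done
None
```

The shaker start-up was done in the order asked and handed in at about 12.6 s, within the 54 s limit.

| Step | Tool tip at the stop | Force at the stop | What the pictures show |
|---|---|---|---|
| Rocker, raised end | 52.5 mm | about 42 N, peak vertical force at the fingertips | tipped over, raised end down |
| Square key | 41 mm, which matches its full 6 mm travel | about 18 N | stays down after the lift |
| Large round button | 41 mm, which matches its full 6 mm travel | about 20 N | back up after the lift |

- **Left alone:** The gripper stayed clear of the small round button. Both vials stand in their wells in the last picture. I did not check the objective case and the petri dish at the end, but the arm never came near them.
- **Robot at hand-in:** It stood clear, about 0.2 m above the bench, with almost no force on the tool.
- **Not in agreement:** My first rocker measurement was about 8 mm off, because the arm was still settling when the picture was taken. I measured again before pressing. The 42 N on the rocker was higher than I meant; it came through the fingertips, not the arm or the gripper's body, which are the parts limited to 40 N.

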